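Close up the curing oven

TASK

Close the small curing oven on the bench for its bake, using only the fingertips: push its tray, with the fixture lying in it, fully home, then push the open lid down until it is fully shut, then push the catch beside the lid all the way across so that it holds the lid down. Grasp and lift nothing, leave the fixture lying in the tray and everything else on the bench where it stands, and finish clear of the oven.

Things in the scene. Friction and masses are not known exactly. Their poses are not given: they have to be found in the camera images.
- oven: grey bench-top curing oven, 175 mm deep, 230 mm wide, 82 mm high, fixed; origin at the centre of its underside, x from front to back, y to its left seen from the front, z up. The tray slides out of the front, the lid is hinged along the back; the right part (own y -115 to -53 mm) is a flat deck with the catch on it. Tall fixed equipment stands right of the bench (world y < -0.15, x > 0.4)
- tray_front (a point): middle of the outer face of the tray's plain upright front panel (151 mm wide, 62 mm high, no handle), 47 mm above the bench, at y = +25 mm in the oven's frame. The tray starts 45 to 80 mm out and slides along the oven's x, friction 2 N. Fully home it is flush with the oven's front, x = -87.5 mm in the oven's frame, at a hard stop; it cannot get there once the lid is shut
- oven_lid (a joint): opening angle of the lid in rad: 0 is fully shut (level), 1.5 fully open. A stiff friction hinge keeps the lid where it is left; about 3 N at the free edge closes it
- lid_edge (a point): middle of the lid's free edge, on its outer face (upper when shut, then 92 mm above the bench). The lid is a plate 10 mm thick, 172 mm wide, 177 mm from hinge to free edge, with a window and a 24 mm lip along the free edge that points down when shut; in this frame x runs from free edge to hinge, z out of the outer face
- lid_hinge (a point): the point of the same outer face at the hinge line, 177.5 mm from lid_edge, 92 mm above the bench when the lid is shut (the hinge axis itself runs along the oven's y, 5.5 mm below this point when shut)
- oven_catch (a joint): how far the catch has been pushed across towards the lid, in m: 0 is drawn back, 0.022 fully across, its flat tongue then lying over the steel tab on the lid's right edge. Slides with about 1.5 N of friction along the oven's +y and stays where it is left; pushed across early, it stops the lid from shutting
- catch_post (a point): centre of the catch's upright round post, 14 mm in diameter and 26 mm high (its foot 94.5 mm, its top 120.5 mm above the bench), on the oven's right-hand deck; travels with the catch
- load_fixture: square fixture plate, 136 x 136 x 19 mm, set with short white pins, lying loose in the tray with a few mm of play; origin at the centre of its underside, 39 mm above the bench
- dropper_0: small brown dropper bottle with a white cap, 30 mm in diameter, 92 mm high, loose, standing near the oven's front; origin at the centre of its underside. Leave it alone
- loupe: black standing loupe, 40 mm in diameter, 40 mm high, loose, standing near the oven's front; origin at the centre of its underside. Leave it alone
- bottle_left_2: plastic wash bottle, 69 mm in diameter, 237 mm high, standing to the left of the oven; origin at the centre of its underside. Leave it alone
- film_box: flat clear film box, 129 x 119 x 27 mm, lying to the left; origin at the centre of its underside. Leave it alone

How it is judged:
By the outcome, as a careful person would: the job done as asked, in the order asked, and still so for the second after the job is handed in, with the robot touching nothing.
It also fails if it takes over 56 s, if anything falls off the work surface, if the arm or the gripper's body presses on something with over 40 N, if the wrist force passes 120 N, or if a joint passes its speed limit or range.

ROBOT

A 7-joint arm with a two-finger parallel gripper is mounted at the origin on a cart in front of the work surface, level with it; the furniture and walls round the work are solid. World frame = base frame: x ahead of the robot, y to its left, z up, the work surface at z = 0. Lengths are in mm, angles in rad, forces in N, time in s.
With the tool pointing down it reaches from about 350 to 775 mm from the base axis. Payload 3.1 kg.
Tool frame: the origin (TCP) lies midway between the tips of the shut fingers; the grasp point (between the pads) lies 19 mm behind it; y points along the fingers, z is the direction in which the jaws open and shut, and the axes are right-handed (so a half turn about y gives the same grasp; the last joint's range is limited). The gripper opens to 85 mm and grips with 20 to 120 N. Pads are 22 mm wide; open, the fingers measure 114 mm over their backs; the gripper's body (76 mm by 85 mm) begins 54 mm behind the grasp point. The pads swing forward as they close: fully open they stand 13 mm farther back than shut.
Start: joints at [1.09, 0.311, 0.014, 1.512, -0.004, 1.319, -0.027], TCP at [233.703, -497.896, 231.304] pointing down, gripper open.
Joint ranges: [-2.7, 2.7], [-0.3, 1.91], [-1.27, 1.3], [0.12, 2.57], [-1.44, 4.58], [0.2, 2.03], [-3.05, 3.05]. Speed limits (rad/s): [2.79, 2.79, 3.14, 3.14, 3.14, 3.14, 3.14].

INTERFACE

Orientations are given as a unit quaternion [x, y, z, w].
In Python, from bench import env gives the robot as it stands. The module is installed in compiled form; this text tells all that it offers.
- The arm moves only by the tool arm_command, never from a script. Its argument "motion" is a list of rows, each an object of numbers: "x", "y", "z": the shift along the world's x, y, z in units of 60 mm (1.0 is 60 mm); "twist": the turn about the world's z in units of 5 degrees (1.0 is 5 degrees); "claw": the opening, from -1 (shut) to 1 (fully open). In form: [{"x": .., "y": .., "z": .., "twist": .., "claw": ..}, ...]. A call has 1 to 12 rows; each row shifts and turns the pose as measured when the row begins; what a row does not reach is not made up. A row lasts 1/8 s, in which the tool goes at most 62.5 mm and 10.7 degrees, less where a joint would pass 70% of its speed; a pose out of reach is approached as far as the arm can. A call is refused whole if a number of a shift passes 1 or a number of a turn 1, either way. A call with a gripper value outside its range is refused whole. The fingers move at their own pace and stop on an object; "force" is the grip in N (left out, the last holds). Time passes only in rows, so rows that do not move let the fingers close. It gives the time, the measured TCP pose, the force and the opening at its end, in the units of the state.
- env.read_state(): the state, without advancing time (a new reading comes with each control period).
- env.snapshot(name): name is "side" or "top" or "wrist"; returns (picture, depth): 384x512x3 uint8, blue, green, red; 384x512 float32, mm along the optical axis (not along the pixel's ray), 0 where there is no reading.
- env.get_calibration(name): a dict with "fov_y" (degrees; the focal length in pixels is half the picture's height over the tangent of half this angle, whatever the lens; pixels are square), "cx", "cy" (the principal point, pixels), "R" (3x3) and "t" (3): a world point X has camera coordinates R X + t. Camera axes: x right, y down, z forward; pixel columns grow to the right and rows downward; lengths in mm; the calibration is good to about 2 mm. The wrist camera is an equidistant fisheye: a pixel r from the principal point sees the ray r / f radians off the axis. A picture is of the moment at which its call begins: read the wrist's pose just before it. get_calibration takes no time and is no camera call; for the wrist camera it gives the pose at the moment of the call.
- env.finish_job(): hands the job in, once; it reports no verdict.
Trained networks look in the newest picture that a camera, given by its name, has taken for a name from the list of things; names that differ only in an ending like _2 or _b are one class to them, and where a whole thing is asked for, a point or a joint stands for the part that bears it (a point fixed in the world has none). Each returns a list of dicts, best first, with "conf" (0 to 1); they miss things now and then, are a little off and sometimes report something else, mostly with a low value. They report only what shows in the picture. A call takes as long as a camera call.
- env.outline_of(camera, target): "region" (384x512 bool, what is visible of it).
- env.mark_of(camera, target): "centre" ([x, y, z] in mm, in world coordinates, good to about 4 mm: a listed point, or the origin of a listed thing).
The state is a dict: "clock": time; "joint_pos": joint angles; "joint_vel": joint speeds; "joint_torque": joint torques, N m; "tcp_pos": TCP position; "eef_rot": TCP orientation; "force": force on the tool from outside, world axes, zero at the start; "wrist_torque": the same for the moment, N m; "finger_gap": finger opening in mm.
Only numpy, scipy, OpenCV 4.12 (cv2) and the standard library are available. Lean on these libraries where they do the work, as an engineer would, in place of code of your own. Each camera call takes 0.05 s, during which the arm holds its last target. There are 200 camera calls.

## Working session

There is one attempt and no reset: what is moved stays moved. The work goes in short steps, Python scripts to look and compute and a tool call to move; the robot and the scene stay as the last step left them, time stands still between calls to the robot, and variables do not carry over. Pictures are saved under pics/ and viewed, about 8 in all and at most 12, crops included, and the job is handed in when it is done.

Besides the shell and the picture viewer there is one more tool, called after "Call:" in YAML: its name, and indented under it one key for each argument. arm_command: Moves the arm, as the interface text tells. Its arguments: {"type":"object","properties":{"motion":{"type":"array","items":{"type":"object","properties":{"x":{"type":"number"},"y":{"type":"number"},"z":{"type":"number"},"twist":{"type":"number"},"claw":{"type":"number"}}}},"force":{"type":"number"}},"required":["motion"]}

```bash
mkdir -p pics; cat > h.py <<'E'
from bench import env
import numpy as np, cv2
def marks(cam,names):
    for n in names:
        try:
            r=env.mark_of(cam,n)
            print(cam,n,[(np.round(d['centre']).tolist(),round(d['conf'],2)) for d in r[:2]])
        except Exception as e: print(cam,n,e)
E
python3 - <<'E'
from h import *
for c in ["side","top"]:
    p,d=env.snapshot(c); cv2.imwrite(f"pics/{c}0.png",p); np.save(f"{c}0.npy",d)
    marks(c,["oven","tray_front","lid_edge","lid_hinge","catch_post","load_fixture","dropper_0","loupe","bottle_left_2","film_box"])
a=cv2.imread("pics/side0.png");b=cv2.imread("pics/top0.png")
cv2.imwrite("pics/both0.png",cv2.resize(np.hstack([a,b]),(800,300)))
s=env.read_state();print(s)
E
```

```text
side oven [([625.0, 61.0, 3.0], 0.81)]
side tray_front [([472.0, 44.0, 46.0], 0.8)]
side lid_edge [([643.0, 97.0, 255.0], 0.7)]
side lid_hinge [([700.0, 111.0, 85.0], 0.92)]
side catch_post []
side load_fixture [([547.0, 66.0, 40.0], 0.72)]
side dropper_0 [([474.0, 156.0, -1.0], 0.57)]
side loupe [([528.0, -56.0, 0.0], 0.69)]
side bottle_left_2 []
side film_box []
top oven [([625.0, 65.0, -2.0], 0.8)]
top tray_front [([624.0, 63.0, 0.0], 0.69), ([471.0, 50.0, 45.0], 0.64)]
top lid_edge [([643.0, 96.0, 253.0], 0.81)]
top lid_hinge [([702.0, 109.0, 84.0], 0.95), ([472.0, 45.0, 47.0], 0.71)]
top catch_post [([622.0, -41.0, 106.0], 0.6)]
top load_fixture [([548.0, 70.0, 40.0], 0.74), ([642.0, 95.0, 256.0], 0.39)]
top dropper_0 [([473.0, 152.0, -2.0], 0.65)]
top loupe [([524.0, -59.0, -1.0], 0.76)]
top bottle_left_2 [([704.0, 367.0, -4.0], 0.72), ([470.0, 46.0, 48.0], 0.68)]
top film_box [([512.0, 438.0, -2.0], 0.79), ([704.0, 107.0, 86.0], 0.55)]
{'clock': 1.1, 'joint_pos': array([ 1.09028358,  0.31091243,  0.01402165,  1.51150601, -0.00435991,
        1.31920856, -0.02721848]), 'joint_vel': array([ 0.00073137, -0.00107417, -0.00209192, -0.00237303, -0.00070464,
        0.00130245,  0.00219121]), 'joint_torque': array([ 4.99821454e-04, -3.79821718e+01,  1.45999510e-01, -2.30863005e+01,
        1.21268677e-02,  1.73734632e-03, -7.04785307e-06]), 'tcp_pos': array([ 233.68539247, -497.89808445,  231.29463453]), 'eef_rot': array([ 0.15394129, -0.69014697,  0.69015622, -0.15389488]), 'force': array([ 0.37634751, -0.56195072, -0.92731713]), 'wrist_torque': array([ 0.00447872,  0.01570089, -0.03937592]), 'finger_gap': 85.45731294375584}
```

View pics/both0.png

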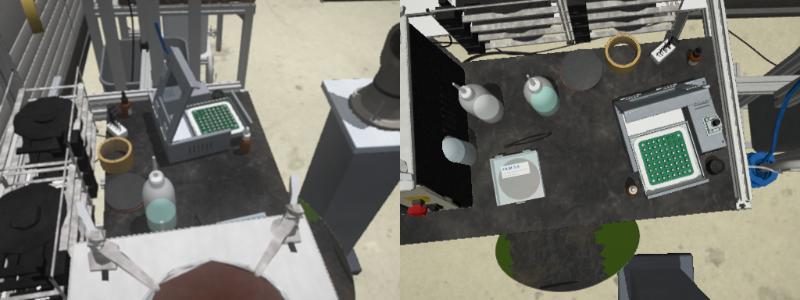

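```bash
cat >> h.py <<'E'
def cloud(cam,d):
    c=env.get_calibration(cam); f=192/np.tan(np.radians(c['fov_y']/2))
    v,u=np.mgrid[0:384,0:512]; X=np.stack([(u-c['cx'])/f*d,(v-c['cy'])/f*d,d],-1)
    P=(X-np.array(c['t']))@np.array(c['R']); P[d==0]=np.nan; return P
E
python3 - <<'E'
from h import *
import json
for c in ["side","top"]:
    P=cloud(c,np.load(c+"0.npy")); im=cv2.imread(f"pics/{c}0.png")
    # deck yaw: min-area box of the deck/oven top regions from above
    for n,zl,zh in (("lid_edge",100,300),("tray_front",50,68),("oven",77,86)):
        r=env.outline_of(c,n)
        if not r: print(c,n,'none'); continue
        m=r[0]['region']; Q=P[m]; Q=Q[np.isfinite(Q[:,0])]; Q=Q[(Q[:,2]>zl)&(Q[:,2]<zh)]
        if len(Q)>20: print(c,n,r[0]['conf'],len(Q),cv2.minAreaRect(Q[:,:2].astype(np.float32)),np.round(np.percentile(Q[:,2],[2,50,98])))
E
```

```text
side lid_edge 0.95 3758 ((665.3267822265625, 90.43408966064453), (82.12574768066406, 196.64865112304688), 14.338890075683594) [104. 194. 254.]
side tray_front 0.96 380 ((547.1156005859375, 66.00338745117188), (155.10182189941406, 154.2987060546875), 14.699857711791992) [50. 53. 67.]
side oven 0.81 964 ((629.4574584960938, 62.65093994140625), (177.626708984375, 231.1407012939453), 14.308018684387207) [78. 82. 85.]
top lid_edge 0.67 3288 ((664.4588012695312, 88.4117660522461), (81.2860107421875, 192.49359130859375), 14.198436737060547) [109. 247. 255.]
top tray_front none
top oven 0.85 2521 ((628.2726440429688, 59.487144470214844), (178.99073791503906, 230.43215942382812), 14.20976734161377) [78. 82. 85.]
```

```bash
python3 - <<'E'
import cv2,numpy as np
a=cv2.imread("pics/side0.png")[40:220,180:330];b=cv2.imread("pics/top0.png")[90:260,270:430]
cv2.imwrite("pics/crop0.png",np.hstack([cv2.resize(a,(400,480),interpolation=3),cv2.resize(b,(400,425),interpolation=3).copy() if 0 else cv2.resize(b,(400,480),interpolation=3)]))
E
```

```text
(no output)
```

View pics/crop0.png

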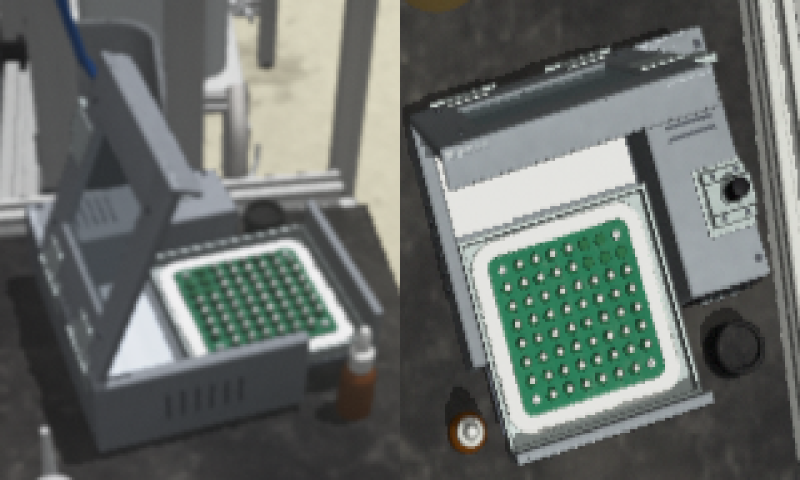

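Call:
arm_command:
  motion:
    - {"x": 0.15, "y": 0.9, "z": 0, "twist": -1, "claw": -1}
    - {"x": 0.15, "y": 0.9, "twist": -1, "claw": -1}
    - {"x": 0.15, "y": 0.9, "twist": -0.2, "claw": -1}
    - {"x": 0.2, "y": 0.9, "claw": -1}
    - {"x": 0.3, "y": 0.9, "claw": -1}
    - {"x": 0.3, "y": 0.9, "claw": -1}
    - {"x": 0.4, "y": 0.9, "claw": -1}
    - {"x": 0.4, "y": 0.9, "claw": -1}
    - {"x": 0.3, "y": 0.8, "claw": -1}
    - {"x": 0.3, "y": 0.6, "claw": -1}

```text
invalid input at $.motion[1]: expected keys x, y, z, twist, claw
```

The lid stands about 70° open and has a large window. The tray is out to the front, the dropper and loupe flank it, and the catch post is drawn back at the deck's right edge (crop 738,188).

Call:
arm_command:
  motion:
    - {"x": 0.15, "y": 0.9, "z": 0, "twist": -1, "claw": -1}
    - {"x": 0.15, "y": 0.9, "z": 0, "twist": -1, "claw": -1}
    - {"x": 0.15, "y": 0.9, "z": 0, "twist": -0.2, "claw": -1}
    - {"x": 0.2, "y": 0.9, "z": 0, "twist": 0, "claw": -1}
    - {"x": 0.3, "y": 0.9, "z": 0, "twist": 0, "claw": -1}
    - {"x": 0.3, "y": 0.9, "z": 0, "twist": 0, "claw": -1}
    - {"x": 0.4, "y": 0.9, "z": 0, "twist": 0, "claw": -1}
    - {"x": 0.4, "y": 0.9, "z": 0, "twist": 0, "claw": -1}
    - {"x": 0.3, "y": 0.8, "z": 0, "twist": 0, "claw": -1}
    - {"x": 0.3, "y": 0.6, "z": 0, "twist": 0, "claw": -1}

```text
clock: 2.65
tcp_pos: [394.4, 30.8, 233.0]
eef_rot: [0.079, -0.699, 0.705, -0.085]
force: [1.0, 0.2, -0.4]
finger_gap: -0.0
```

Call:
arm_command:
  motion:
    - {"x": 0, "y": 0.1, "z": -0.9, "twist": 0.2, "claw": -1}
    - {"x": 0, "y": 0, "z": -0.9, "twist": 0, "claw": -1}
    - {"x": 0.1, "y": 0, "z": -0.9, "twist": 0, "claw": -1}
    - {"x": 0.3, "y": 0, "z": -0.5, "twist": 0, "claw": -1}
    - {"x": 0.2, "y": 0.05, "z": 0, "twist": 0, "claw": -1}

```text
clock: 3.28
tcp_pos: [434.0, 44.3, 38.7]
eef_rot: [0.085, -0.698, 0.704, -0.098]
force: [0.1, -0.4, 1.0]
finger_gap: -0.1
```

```bash
python3 - <<'E'
from h import *
for i in range(2):
  for c in ["side","top"]:
    env.snapshot(c); marks(c,["oven","tray_front","lid_edge","lid_hinge","catch_post"])
print(env.read_state()['tcp_pos'])
E
```

```text
side oven [([624.0, 60.0, 2.0], 0.92)]
side tray_front [([470.0, 48.0, 49.0], 0.72)]
side lid_edge [([647.0, 95.0, 255.0], 0.87)]
side lid_hinge [([702.0, 107.0, 84.0], 0.64)]
side catch_post []
top oven [([629.0, 62.0, -1.0], 0.78)]
top tray_front [([472.0, 49.0, 47.0], 0.75)]
top lid_edge [([642.0, 97.0, 256.0], 0.67), ([705.0, 366.0, -2.0], 0.39)]
top lid_hinge [([704.0, 108.0, 85.0], 0.85), ([548.0, 66.0, 40.0], 0.51)]
top catch_post [([622.0, -43.0, 108.0], 0.78)]
side oven [([624.0, 61.0, 3.0], 0.86)]
side tray_front [([470.0, 49.0, 50.0], 0.72)]
side lid_edge [([647.0, 96.0, 255.0], 0.55)]
side lid_hinge [([704.0, 111.0, 86.0], 0.77)]
side catch_post []
top oven [([626.0, 60.0, -2.0], 0.89), ([553.0, 72.0, 39.0], 0.16)]
top tray_front [([472.0, 45.0, 47.0], 0.87)]
top lid_edge [([644.0, 96.0, 251.0], 0.65)]
top lid_hinge [([704.0, 108.0, 85.0], 0.72)]
top catch_post [([622.0, -43.0, 106.0], 0.49)]
[435.4117823   44.60793012  40.39640684]
```

Call:
arm_command:
  motion:
    - {"x": 0.1, "y": -0.05, "z": 0.12, "twist": 0, "claw": -1}
    - {"x": 0.2, "y": 0, "z": 0, "twist": 0, "claw": -1}
    - {"x": 0.1, "y": 0.03, "z": 0, "twist": 0, "claw": -1}
    - {"x": 0.15, "y": 0.04, "z": 0, "twist": 0, "claw": -1}
    - {"x": 0.2, "y": 0.05, "z": 0, "twist": 0, "claw": -1}
    - {"x": 0.2, "y": 0.05, "z": 0, "twist": 0, "claw": -1}
    - {"x": 0.2, "y": 0.05, "z": 0, "twist": 0, "claw": -1}

```text
clock: 5.35
tcp_pos: [506.1, 54.2, 47.2]
eef_rot: [0.085, -0.697, 0.705, -0.097]
force: [-2.3, -0.7, 2.0]
finger_gap: 0.2
```

Call:
arm_command:
  motion:
    - {"x": 0.13, "y": 0.03, "z": 0, "twist": 0, "claw": -1}
    - {"x": 0.1, "y": 0.025, "z": 0, "twist": 0, "claw": -1}
    - {"x": 0.08, "y": 0.02, "z": 0, "twist": 0, "claw": -1}

```text
clock: 5.72
tcp_pos: [526.7, 59.5, 47.0]
eef_rot: [0.085, -0.698, 0.705, -0.097]
force: [-2.5, -1.7, 1.2]
finger_gap: 0.4
```

Call:
arm_command:
  motion:
    - {"x": 0.06, "y": 0.015, "z": 0, "twist": 0, "claw": -1}

```text
clock: 5.85
tcp_pos: [526.8, 59.4, 46.4]
eef_rot: [0.088, -0.697, 0.706, -0.094]
force: [-11.4, -3.5, 7.5]
finger_gap: 0.0
```

Call:
arm_command:
  motion:
    - {"x": 0.06, "y": 0.015, "z": 0, "twist": 0, "claw": -1}

```text
clock: 5.98
tcp_pos: [526.8, 59.2, 45.7]
eef_rot: [0.091, -0.696, 0.706, -0.091]
force: [-8.4, -1.6, 5.8]
finger_gap: 0.2
```

Call:
arm_command:
  motion:
    - {"x": -0.5, "y": -0.12, "z": 0, "twist": 0, "claw": -1}
    - {"x": -0.35, "y": -0.1, "z": 0.3, "twist": 0, "claw": -1}
    - {"x": 0, "y": 0, "z": 0.9, "twist": 0, "claw": -1}
    - {"x": 0, "y": 0, "z": 0.9, "twist": 0, "claw": -1}
    - {"x": 0, "y": 0, "z": 0.9, "twist": 0, "claw": -1}
    - {"x": 0, "y": 0, "z": 0.9, "twist": 0, "claw": -1}
    - {"x": 0, "y": 0, "z": 0.3, "twist": 0, "claw": -1}
    - {"x": 0, "y": 0, "z": 0, "twist": 0, "claw": -1}

```text
clock: 6.98
tcp_pos: [479.7, 48.0, 308.1]
eef_rot: [0.084, -0.697, 0.706, -0.099]
force: [0.2, 0.5, -1.1]
finger_gap: -0.1
```

```bash
python3 - <<'E'
from h import *
for c in ["side","top"]:
    p,d=env.snapshot(c); cv2.imwrite(f"pics/{c}1.png",p); np.save(f"{c}1.npy",d); marks(c,["tray_front","load_fixture","dropper_0","loupe","lid_edge"])
a=cv2.imread("pics/side1.png")[40:220,180:330];b=cv2.imread("pics/top1.png")[90:260,270:430]
cv2.imwrite("pics/crop1.png",np.hstack([cv2.resize(x,(400,480),interpolation=3) for x in (a,b)]))
print(env.read_state()['tcp_pos'])
E
```

```text
side tray_front [([536.0, 64.0, 48.0], 0.81)]
side load_fixture [([619.0, 83.0, 37.0], 0.95), ([524.0, -58.0, -0.0], 0.28)]
side dropper_0 [([474.0, 154.0, -1.0], 0.78), ([539.0, 65.0, 51.0], 0.46)]
side loupe [([526.0, -58.0, -1.0], 0.69)]
side lid_edge [([645.0, 94.0, 255.0], 0.75)]
top tray_front [([536.0, 63.0, 46.0], 0.94)]
top load_fixture [([616.0, 83.0, 41.0], 0.64)]
top dropper_0 [([473.0, 149.0, -5.0], 0.48)]
top loupe []
top lid_edge [([623.0, -45.0, 105.0], 0.16)]
[477.84532399  47.47025034 305.84000403]
```

View pics/crop1.png

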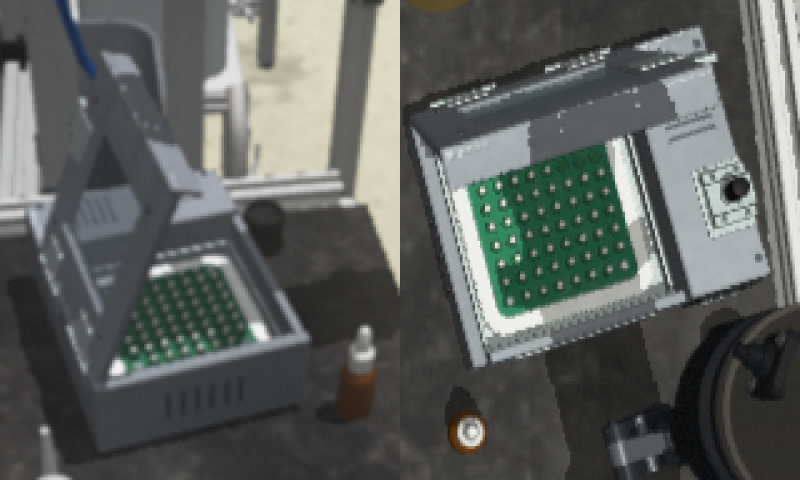

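The tray front is flush with the oven's front (both cameras put it at 536, 64, as computed). The fixture is inside and the bottle and loupe have not moved. Next I go over and behind the lid.

Call:
arm_command:
  motion:
    - {"x": 0.7, "y": 0.2, "z": 0, "twist": 0, "claw": -1}
    - {"x": 0.8, "y": 0.2, "z": 0, "twist": 0, "claw": -1}
    - {"x": 0.8, "y": 0.2, "z": 0, "twist": 0, "claw": -1}
    - {"x": 0.8, "y": 0.2, "z": 0, "twist": 0, "claw": -1}
    - {"x": 0.4, "y": 0.1, "z": 0, "twist": 0, "claw": -1}
    - {"x": 0, "y": 0, "z": 0, "twist": 0, "claw": -1}

```text
clock: 8.32
tcp_pos: [693.6, 101.0, 302.4]
eef_rot: [0.086, -0.696, 0.707, -0.094]
force: [-0.8, -0.1, -0.2]
finger_gap: 0.1
```

Call:
arm_command:
  motion:
    - {"x": 0, "y": 0.05, "z": -0.5, "twist": 0, "claw": -1}
    - {"x": 0, "y": 0, "z": -0.45, "twist": 0, "claw": -1}
    - {"x": -0.2, "y": -0.05, "z": 0, "twist": 0, "claw": -1}
    - {"x": -0.15, "y": -0.04, "z": 0, "twist": 0, "claw": -1}

```text
clock: 8.82
tcp_pos: [668.7, 97.3, 244.5]
eef_rot: [0.086, -0.695, 0.707, -0.093]
force: [-0.4, 0.1, 1.1]
finger_gap: 0.2
```

Call:
arm_command:
  motion:
    - {"x": -0.2, "y": -0.05, "z": -0.07, "twist": 0, "claw": -1}
    - {"x": -0.2, "y": -0.05, "z": -0.08, "twist": 0, "claw": -1}
    - {"x": -0.2, "y": -0.05, "z": -0.1, "twist": 0, "claw": -1}

```text
clock: 9.2
tcp_pos: [631.2, 87.1, 232.0]
eef_rot: [0.083, -0.695, 0.708, -0.095]
force: [1.9, 0.5, -0.0]
finger_gap: -0.1
```

Call:
arm_command:
  motion:
    - {"x": -0.2, "y": -0.05, "z": -0.18, "twist": 0, "claw": -1}
    - {"x": -0.2, "y": -0.05, "z": -0.18, "twist": 0, "claw": -1}
    - {"x": -0.18, "y": -0.045, "z": -0.2, "twist": 0, "claw": -1}
    - {"x": -0.18, "y": -0.045, "z": -0.2, "twist": 0, "claw": -1}

```text
clock: 9.7
tcp_pos: [583.6, 74.5, 191.5]
eef_rot: [0.077, -0.695, 0.708, -0.099]
force: [1.5, -0.2, 0.6]
finger_gap: -0.1
```

Call:
arm_command:
  motion:
    - {"x": -0.1, "y": -0.025, "z": -0.3, "twist": 0, "claw": -1}
    - {"x": -0.1, "y": -0.025, "z": -0.3, "twist": 0, "claw": -1}
    - {"x": -0.09, "y": -0.02, "z": -0.25, "twist": 0, "claw": -1}
    - {"x": -0.08, "y": -0.02, "z": -0.25, "twist": 0, "claw": -1}

```text
clock: 10.2
tcp_pos: [558.1, 67.2, 129.1]
eef_rot: [0.073, -0.693, 0.71, -0.101]
force: [1.8, 1.1, 1.6]
finger_gap: 0.1
```

Call:
arm_command:
  motion:
    - {"x": 0.03, "y": 0.01, "z": -0.25, "twist": 0, "claw": -1}
    - {"x": 0, "y": 0, "z": -0.2, "twist": 0, "claw": -1}
    - {"x": 0, "y": 0, "z": -0.15, "twist": 0, "claw": -1}

```text
clock: 10.58
tcp_pos: [557.9, 66.5, 92.4]
eef_rot: [0.072, -0.693, 0.71, -0.1]
force: [-1.3, 0.3, 2.6]
finger_gap: -0.3
```

Call:
arm_command:
  motion:
    - {"x": 0, "y": 0, "z": -0.08, "twist": 0, "claw": -1}

```text
clock: 10.7
tcp_pos: [558.0, 66.6, 91.5]
eef_rot: [0.072, -0.692, 0.711, -0.1]
force: [-15.5, -4.0, 43.9]
finger_gap: 0.0
```

Call:
arm_command:
  motion:
    - {"x": 0, "y": 0, "z": -0.1, "twist": 0, "claw": -1}

```text
clock: 10.82
tcp_pos: [558.0, 66.6, 91.6]
eef_rot: [0.072, -0.691, 0.713, -0.1]
force: [-16.8, -3.8, 42.0]
finger_gap: -0.1
```

Call:
arm_command:
  motion:
    - {"x": 0, "y": 0, "z": 0.5, "twist": 0, "claw": -1}
    - {"x": 0, "y": 0, "z": 0.6, "twist": 0.3, "claw": -1}
    - {"x": 0.4, "y": -0.8, "z": 0.2, "twist": 0, "claw": -1}
    - {"x": 0.4, "y": -0.8, "z": 0, "twist": 0, "claw": -1}
    - {"x": 0.4, "y": -0.7, "z": 0, "twist": 0, "claw": -1}
    - {"x": 0, "y": 0, "z": 0, "twist": 0, "claw": -1}

```text
clock: 11.58
tcp_pos: [633.9, -74.6, 174.0]
eef_rot: [0.08, -0.688, 0.712, -0.114]
force: [0.1, -0.7, 0.0]
finger_gap: 0.2
```

```bash
python3 - <<'E'
from h import *
for c in ["side","top"]:
    p,d=env.snapshot(c); cv2.imwrite(f"pics/{c}2.png",p); np.save(f"{c}2.npy",d); marks(c,["lid_edge","lid_hinge","catch_post","tray_front"])
p,d=env.snapshot("wrist"); marks("wrist",["catch_post"])
a=cv2.imread("pics/side2.png")[80:220,180:330];b=cv2.imread("pics/top2.png")[90:260,270:430]
cv2.imwrite("pics/crop2.png",np.hstack([cv2.resize(x,(400,480),interpolation=3) for x in (b,p[:, 64:448])]))
P=cloud("side",np.load("side2.npy")); r=env.outline_of("side","lid_edge")
if r:
    Q=P[r[0]['region']];Q=Q[np.isfinite(Q[:,0])&(Q[:,2]>80)];print(np.percentile(Q[:,2],[2,50,98]))
    A=np.c_[Q[:,:2],np.ones(len(Q))];print(np.linalg.lstsq(A,Q[:,2],rcond=None)[0])
s=env.read_state();print(s['tcp_pos'],s['eef_rot'],s['joint_pos'])
E
```

```text
side lid_edge [([528.0, 64.0, 92.0], 0.81)]
side lid_hinge [([701.0, 109.0, 91.0], 0.78)]
side catch_post [([625.0, -44.0, 106.0], 0.54)]
side tray_front []
top lid_edge [([526.0, 66.0, 90.0], 0.77), ([476.0, 146.0, -0.0], 0.51)]
top lid_hinge [([699.0, 106.0, 87.0], 0.67)]
top catch_post [([623.0, -39.0, 105.0], 0.51)]
top tray_front []
wrist catch_post [([623.0, -41.0, 110.0], 0.85)]
[86.84342685 91.44659202 94.78970777]
[ 3.03762414e-03 -3.06593386e-03  8.96754802e+01]
[632.48087357 -67.24577896 175.28119361] [ 0.0832492  -0.68918046  0.71016257 -0.11734132] [ 0.4474765   0.54859513 -0.59093401  1.38855076  0.33871257  1.24850779
 -1.45359632]
```

View pics/crop2.png

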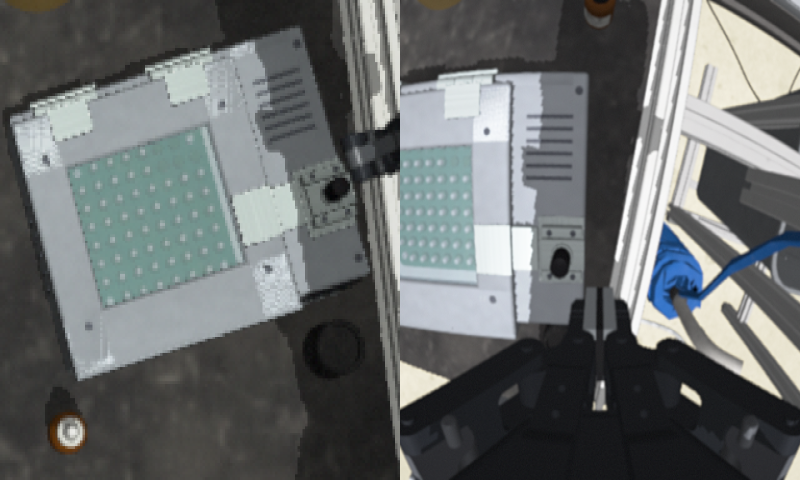

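Call:
arm_command:
  motion:
    - {"x": 0, "y": -0.15, "z": 0, "twist": 0, "claw": -1}
    - {"x": 0, "y": 0, "z": -0.5, "twist": 0, "claw": -1}
    - {"x": 0, "y": 0, "z": -0.5, "twist": 0, "claw": -1}
    - {"x": 0, "y": 0, "z": -0.15, "twist": 0, "claw": -1}
    - {"x": 0, "y": 0, "z": 0, "twist": 0, "claw": -1}

```text
clock: 12.85
tcp_pos: [633.6, -80.5, 106.2]
eef_rot: [0.081, -0.688, 0.711, -0.117]
force: [0.1, -0.1, 0.7]
finger_gap: 0.0
```

Call:
arm_command:
  motion:
    - {"x": -0.04, "y": 0.16, "z": 0, "twist": 0, "claw": -1}
    - {"x": -0.04, "y": 0.16, "z": 0, "twist": 0, "claw": -1}
    - {"x": -0.03, "y": 0.12, "z": 0, "twist": 0, "claw": -1}

```text
clock: 13.22
tcp_pos: [628.6, -53.8, 109.2]
eef_rot: [0.079, -0.687, 0.712, -0.118]
force: [-0.5, -1.3, -1.3]
finger_gap: 0.0
```

Call:
arm_command:
  motion:
    - {"x": -0.03, "y": 0.12, "z": 0, "twist": 0, "claw": -1}

```text
clock: 13.35
tcp_pos: [626.8, -46.6, 109.5]
eef_rot: [0.079, -0.687, 0.713, -0.119]
force: [0.1, -1.9, -1.0]
finger_gap: 0.1
```

Call:
arm_command:
  motion:
    - {"x": -0.02, "y": 0.1, "z": -0.05, "twist": 0, "claw": -1}
    - {"x": -0.02, "y": 0.08, "z": 0, "twist": 0, "claw": -1}

```text
clock: 13.6
tcp_pos: [625.9, -39.8, 107.7]
eef_rot: [0.077, -0.684, 0.715, -0.119]
force: [3.0, -10.1, -2.3]
finger_gap: -0.1
```

Call:
arm_command:
  motion:
    - {"x": -0.02, "y": 0.08, "z": 0, "twist": 0, "claw": -1}

```text
clock: 13.72
tcp_pos: [625.9, -40.0, 107.8]
eef_rot: [0.075, -0.682, 0.718, -0.118]
force: [2.5, -8.0, -1.8]
finger_gap: -0.1
```

Call:
arm_command:
  motion:
    - {"x": -0.02, "y": 0.08, "z": 0, "twist": 0, "claw": -1}

```text
clock: 13.85
tcp_pos: [625.9, -40.2, 107.9]
eef_rot: [0.073, -0.679, 0.721, -0.117]
force: [2.3, -6.0, -0.2]
finger_gap: -0.1
```

Call:
arm_command:
  motion:
    - {"x": 0.06, "y": -0.3, "z": 0, "twist": 0, "claw": -1}
    - {"x": 0.03, "y": -0.15, "z": 0.4, "twist": 0, "claw": -1}
    - {"x": 0, "y": 0, "z": 0.8, "twist": 0, "claw": -1}
    - {"x": 0, "y": 0, "z": 0.9, "twist": 0, "claw": -1}
    - {"x": -0.6, "y": 0.2, "z": 0.5, "twist": 0, "claw": -1}
    - {"x": -0.9, "y": 0.1, "z": 0.2, "twist": 0, "claw": -1}
    - {"x": -0.9, "y": 0, "z": 0, "twist": 0, "claw": -1}
    - {"x": -0.8, "y": 0, "z": 0, "twist": 0, "claw": -1}
    - {"x": 0, "y": 0, "z": 0, "twist": 0, "claw": -1}
    - {"x": 0, "y": 0, "z": 0, "twist": 0, "claw": -1}

```text
clock: 15.1
tcp_pos: [434.1, -47.9, 278.4]
eef_rot: [0.073, -0.683, 0.717, -0.117]
force: [0.0, -0.2, -0.3]
finger_gap: -0.0
```

```bash
python3 - <<'E'
from h import *
o=np.array([627,61]);A=np.array([[.969,.247],[-.247,.969]])
for c in ["side","top"]:
    p,d=env.snapshot(c); cv2.imwrite(f"pics/{c}3.png",p); marks(c,["lid_edge","catch_post","dropper_0","loupe","bottle_left_2","film_box","load_fixture"])
    for r in env.mark_of(c,"catch_post")[:1]: print("oven frame",A@(np.array(r['centre'])[:2]-o))
a=cv2.imread("pics/side3.png")[80:220,180:330];b=cv2.imread("pics/top3.png")[90:260,270:430]
cv2.imwrite("pics/crop3.png",np.hstack([cv2.resize(x,(400,480),interpolation=3) for x in (a,b)]))
s=env.read_state();print(s['tcp_pos'],s['force'],s['clock'])
E
```

```text
side lid_edge [([526.0, 64.0, 91.0], 0.71)]
side catch_post [([697.0, 109.0, 92.0], 0.41)]
side dropper_0 [([474.0, 154.0, -2.0], 0.69)]
side loupe [([526.0, -60.0, -1.0], 0.64)]
side bottle_left_2 [([705.0, 364.0, 0.0], 0.83)]
side film_box []
side load_fixture []
oven frame [79.781 28.785]
top lid_edge [([526.0, 67.0, 94.0], 0.81)]
top catch_post [([617.0, -22.0, 103.0], 0.79)]
top dropper_0 [([476.0, 148.0, -1.0], 0.64)]
top loupe [([522.0, -60.0, -0.0], 0.6)]
top bottle_left_2 [([703.0, 365.0, -4.0], 0.57)]
top film_box [([514.0, 441.0, -4.0], 0.8)]
top load_fixture []
oven frame [-30.5045 -77.5675]
[433.40094861 -47.83307406 277.91803707] [0.09981527 0.34297779 0.01926382] 16.0
```

View pics/crop3.png

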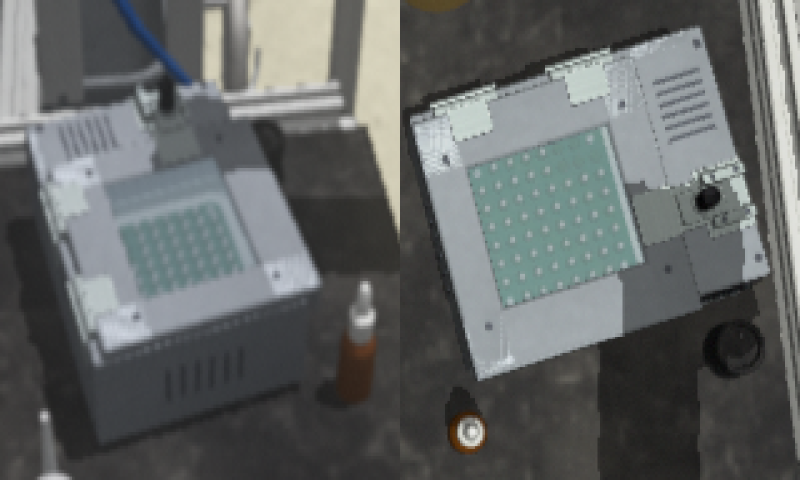

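The tongue now lies over the lid's tab (crop 665,218) and the post has moved about 21 mm. The lid is level, the tray is in, and the neighbours are untouched.

```bash
python3 -c "
from bench import env
print(env.finish_job())"
```

```text
the job is handed in; nothing more can be done
None
```

The oven is closed for its bake: the tray is fully home, the lid is shut, and the catch is across over the lid's tab. I handed the job in at about 16 s with the arm clear of the oven.

- **Tray:** it met its hard stop at about 11 N. Both cameras then put its front flush with the oven, at (536, 64), where it was calculated to be.
- **Lid:** I followed its arc down from behind and pressed it onto its stop at about 44 N. The free edge measured 91–94 mm above the bench against a nominal 92, and the lid was level.
- **Catch:** it was pushed to its stop at about 10 N. The post moved about 21 mm by camera and 22 mm by fingertip position, and the picture shows the tongue over the tab.
- **Fixture and other items:** the fixture is visible through the lid window, lying in the tray. The dropper bottle, loupe, wash bottle and film box are where they started, within camera error.

**Checks that disagreed or failed:** in the last pictures the side camera reported the catch post at the lid hinge with low confidence (0.41). I took that as a false detection, since the top camera and the picture agree with each other. Neither camera's network found the fixture through the closed lid; I saw it only in the pictures.

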